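# Drive the cork flush in the corking stand with the mallet from its case

## Task

Cork the green bottle in the corking stand: press the brass latch of the wooden case so that its lid springs open, take out the rubber mallet, and with brisk blows of the mallet on the stand's sprung pin drive the cork down until it is flush with the bottle's rim, not sunk below it. Then lay the mallet back inside the open case, and leave the glass, the finished bottle and the biscuit packet standing where they are.

Things in the scene. Friction and masses are not known exactly. Their poses are not given: they have to be found in the camera images.
- mallet_case: Wooden clamshell case, 156 mm (x) by 232 mm (y), fixed to the worktop. Origin under its centre on the worktop; its x axis points from the latch side (front) to the hinge side (back), y to the left along the hinge. The lower half is 40 mm high with 8 mm walls and floor (inside 140 x 216 mm, floor at z = 8 mm). The shut case is 78 mm high. On the floor a block 60 x 22 mm, its top at z = 26 mm, centred 75 mm to +y of the centre, carries the end of the mallet's handle.
- case_lid (a joint): Lid of the case, hinged along the back (+x) rim: 0 shut, 2.0 rad fully open, leaning back past upright. It is sprung to open and stays open by itself; only the latch holds it shut. A hand still over the lid stops it until the hand moves away.
- case_latch (a joint): Brass rocker latch in the middle of the case's front: 0 at rest, grows as its thumb tab is pressed down, 0.32 rad at the stop. Beyond about 0.22 rad its hook lets go of the lid. It springs back.
- latch_tab (a point): Point to press: top of the latch's thumb tab, which sticks out level from the middle of the case's front, 31 mm above the worktop and 45 mm in front of the case's front wall; the tab is 36 mm wide (y) and ends 11 mm in front of this point. Pressed straight down here it goes down about 8 mm before the hook lets go and 11 mm at its stop, and takes 2 to 5 N. The hook arm rises 20 mm above the tab, 30 mm behind this point: keep the fingers clear of it.
- mallet_grip (a point): Grip point of the rubber mallet on the axis of its handle, 58 mm from the axis of the head. x axis: along the handle towards the head; z axis: along the head's axis. The handle is 20 mm wide (y) and 24 mm high (z), light wood, straight, from 26 to 166 mm from the head's axis. Mallet 0.29 to 0.47 kg. At the start it stands in the shut case on the lower face of its head, handle level, head towards the -y end of the case, 38 mm above the worktop.
- mallet_head (a point): Centre of the mallet's head: black rubber cylinder, 52 mm across, 60 mm tall between its flat faces (each 45 mm across), one facing down and one up; same axes.
- mallet_tail (a point): Free end of the mallet's handle, on its axis, 166 mm from the head's axis.
- mallet: The mallet as a whole; origin at the centre of its head, axes as at mallet_grip.
- corker: Corking stand, grey painted steel with a bright column, fixed: origin on the worktop under the middle of its column, which is 20 mm across and 207 mm high and stands at the back; base plate 150 (x) x 120 (y) x 12 mm, from 125 mm in front of the origin to 25 mm behind it. A bracket from the column at 154 to 182 mm height carries the guide of the pin, whose upright axis stands 70 mm to -x of the origin.
- drive_pin (a joint): The stand's sprung steel drive pin, 16 mm across at its foot, which slides straight down: 0 up at rest, grows downwards, 0.046 m at its stop. It pushes back with 2 N at the top, 7 N at the stop. Its foot, 153 mm above the worktop, runs free for 2 to 22 mm, then meets the cork: felt as a step of 9 N. A blow drives the cork faster than 0.05 m/s; slow leaning is none.
- pin_top (a point): Centre of the top of the striking cap on the drive pin: steel disc, 34 mm across, 12 mm thick, to be touched by the mallet only, never by the gripper; 236 mm above the worktop when the pin is up. Struck, pin and cork run on after the mallet is halted: some 6 mm after a blow at 0.25 m/s, 3 mm at 0.14 m/s.
- cork (a joint): Straight cork (17 mm across, 30 mm long) started in the bottle's mouth: its way down in m. Starts at 0 to 0.006, is flush with the rim at 0.018, goes on down into the neck if driven further. Takes 9 N besides the pin's spring and stays where it is left. The bottle (95 mm tall) stands at another height each time, not measured: flush comes at 20 to 34 mm of the pin's way.
- glass_1: Bystander: shot glass, clear, 49 mm across, 62 mm tall, beside the corking stand; origin under its middle. Leave alone.
- corked_bottle: Bystander: finished bottle, green glass with paper band, 52 mm across, 95 mm tall, its cork flush, beside the corking stand; origin under its middle. Leave alone.
- packet_1: Bystander: green and yellow biscuit packet, 57x150x12 mm, lying at the right end of the worktop; origin under its middle. Leave alone.

How it is judged:
By the outcome, as a careful person would: the job done as asked, in the order asked, and still so for the second after the job is handed in, with the robot touching nothing.
It also fails if it takes over 58 s, if anything falls off the work surface, if the arm or the gripper's body presses on something with over 40 N, if the wrist force passes 120 N, or if a joint passes its speed limit or range.

## Robot

A 7-joint arm with a two-finger parallel gripper is mounted at the origin on a cart in front of the work surface, level with it; the furniture and walls round the work are solid. World frame = base frame: x ahead of the robot, y to its left, z up, the work surface at z = 0. Lengths are in mm, angles in rad, forces in N, time in s.
With the tool pointing down it reaches from about 400 to 875 mm from the base axis. Payload 6.5 kg.
Tool frame: the origin (TCP) lies midway between the tips of the shut fingers; the grasp point (between the pads) lies 19 mm behind it; z points along the fingers, y is the direction in which the jaws open and shut (so a half turn about z gives the same grasp; the last joint's range is limited). The gripper opens to 88 mm and grips with 3 to 60 N. Pads are 18 mm wide; open, the fingers measure 123 mm over their backs; the gripper's body (75 mm by 187 mm) begins 45 mm behind the grasp point.
Start: joints at [1.083, 0.536, -0.004, 1.538, 0.003, 1.067, -0.071], TCP at [266.107, -593.024, 238.716] pointing down, gripper open.
Joint ranges: [-2.7, 2.7], [-0.37, 2.16], [-1.27, 1.26], [0.24, 2.4], [-1.31, 4.45], [0.19, 1.91], [-2.76, 2.76]. Speed limits (rad/s): [2.39, 2.39, 3.14, 3.14, 3.14, 3.14, 3.14].

## Interface

Orientations are given as a unit quaternion [x, y, z, w].
In Python, from workcell import arm, camera, calibration gives the robot as it stands.
- The arm moves only by the shell command python3 -m creep 'ROWS' [FORCE]. ROWS is JSON, a list of rows, each an object with "translation": the shift along the tool's x, y, z in mm, a list of three; "turn": the turn about the tool's z in degrees; "claw": the opening, from 0 (shut) to 1 (fully open). A call has 1 to 5 rows; each row is the pose to reach, as a shift and turn from the pose commanded when the call began, along the tool's axes at that moment; what a row does not reach only later rows make up. A row lasts 1/8 s, in which the tool goes at most 62.5 mm and 10.7 degrees, less where a joint would pass 70% of its speed; a pose out of reach is approached as far as the arm can. A call with a gripper value outside its range is refused whole. The fingers move at their own pace and stop on an object; FORCE is the grip in N (left out, the last holds). Time passes only in rows, so rows that repeat a pose let the fingers close. It gives the time, the measured TCP pose, the force and the opening at its end, in the units of the state.
- arm.read_state(): the state, without advancing time (a new reading comes with each control period).
- camera(name): name is "side" or "top"; returns the picture (384x512x3 uint8, blue, green, red); there is no depth.
- calibration(name): a dict with "fx", "fy", "cx", "cy" (pixels), "k1" (the pictures are not rectified: a ray, as slopes to the right and down, at radius r is drawn at 1 + k1 r^2 times it, then the intrinsics apply), "rvec" (rotation vector, rad) and "tvec" (3), from world to camera coordinates, as OpenCV has them. Camera axes: x right, y down, z forward; pixel columns grow to the right and rows downward; lengths in mm; the calibration is good to about 2 mm. A picture is of the moment at which its call begins. calibration takes no time and is no camera call.
- arm.sign_off(): hands the job in, once; it reports no verdict.
The state is a dict: "time_s": time; "joint_positions": joint angles; "qvel": joint speeds; "joint_efforts": joint torques, N m; "tool_pos": TCP position; "tcp_rot": TCP orientation; "wrist_force": force on the tool from outside, world axes, zero at the start; "ft_torque": the same for the moment, N m; "gripper_width": finger opening in mm.
Only numpy, scipy, OpenCV 4.12 (cv2) and the standard library are available. Lean on these libraries where they do the work, as an engineer would, in place of code of your own. Each camera call takes 0.05 s, during which the arm holds its last target.

## Working session

There is one attempt and no reset: what is moved stays moved. The work goes in short steps, Python scripts to look and compute and a shell command to move; the robot and the scene stay as the last step left them, time stands still between calls to the robot, and variables do not carry over. Pictures are saved under pics/ and viewed, and the job is handed in when it is done.

```bash
ls; mkdir -p pics; python3 - <<'E'
from workcell import arm,camera,calibration
import cv2
s=arm.read_state()
for k,v in s.items(): print(k,v)
for n in("side","top"):
    print(n,calibration(n)); cv2.imwrite(f"pics/{n}0.png",camera(n))
E
```

```text
pics
time_s 0.0
joint_positions [ 1.08283083  0.53720337 -0.00445712  1.53884633  0.00258928  1.06727694
 -0.07119771]
qvel [ 0.00045363 -0.00166542 -0.00010642  0.00033744 -0.00045467 -0.00024557
 -0.00029782]
joint_efforts [ 1.28349352e-04 -5.70976388e+01  9.90848355e-01 -2.51596749e+01
 -5.61802124e-02  1.80354860e-02  1.75048708e-04]
tool_pos [ 265.84300061 -592.48932589  237.82523027]
tcp_rot [ 9.77837265e-01  2.09364602e-01 -2.33303008e-04 -8.32027275e-04]
wrist_force [-0.39149109  0.13853746  0.44457274]
ft_torque [ 0.03676204 -0.03700427  0.03436524]
gripper_width 88.18481417577661
side {'fx': 363.7288364958093, 'fy': 363.7288364958093, 'cx': 255.9927240165242, 'cy': 192.88948657666813, 'k1': 0.028546080934744218, 'rvec': array([2.07301925, 0.02880197, 0.01292572]), 'tvec': array([-549.28917734,   90.03620889, 1044.74367241])}
top {'fx': 413.1479463797705, 'fy': 413.1479463797705, 'cx': 260.01253394358514, 'cy': 194.0591864064152, 'k1': -0.07099885112320155, 'rvec': array([ 1.55314379, -2.524388  ,  0.37773729]), 'tvec': array([ 199.94611241,  523.848067  , 1263.37312995])}
```

View pics/side0.png

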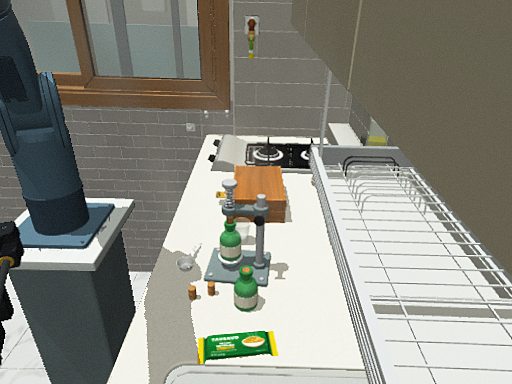

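View pics/top0.png

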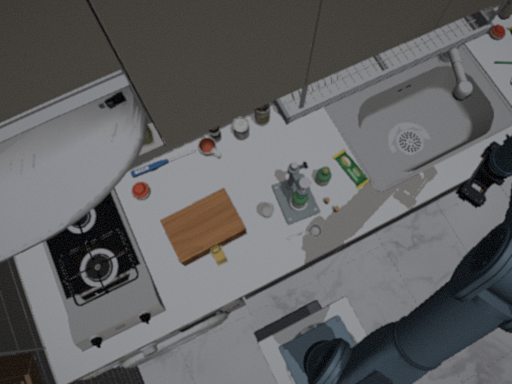

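```bash
cat > h.py <<'E'
import numpy as np,cv2
from workcell import arm,camera,calibration
def proj(n,P):
    c=calibration(n);R=cv2.Rodrigues(c['rvec'])[0];p=np.atleast_2d(P)@R.T+c['tvec']
    s=p[:,:2]/p[:,2:];r2=(s**2).sum(1,keepdims=True);s=s*(1+c['k1']*r2)
    return s*[c['fx'],c['fy']]+[c['cx'],c['cy']]
def ray(n,uv):
    c=calibration(n);R=cv2.Rodrigues(c['rvec'])[0]
    d=(np.array(uv,float)-[c['cx'],c['cy']])/[c['fx'],c['fy']];s=d.copy()
    for _ in range(20): s=d/(1+c['k1']*(s@s))
    v=R.T@np.r_[s,1];return -R.T@c['tvec'],v/np.linalg.norm(v)
def onz(n,uv,z):
    o,v=ray(n,uv);return o+v*(z-o[2])/v[2]
def tri(uvs,uvt):
    o,v=ray('side',uvs);p,w=ray('top',uvt)
    a=np.linalg.lstsq(np.c_[v,-w],p-o,rcond=None)[0]
    A=o+v*a[0];B=p+w*a[1];return (A+B)/2,np.linalg.norm(A-B)
def crop(img,x0,y0,x1,y1,f,name):
    cv2.imwrite('pics/'+name+'.png',cv2.resize(img[y0:y1,x0:x1],None,fx=f,fy=f,interpolation=cv2.INTER_CUBIC))
E
python3 - <<'E'
from h import *
s=cv2.imread('pics/side0.png');t=cv2.imread('pics/top0.png')
crop(s,170,150,320,310,5 and 3.7,'sidec0') if 0 else crop(s,170,155,320,315,3.7,'sidec0')
crop(t,150,140,390,280,3.3,'topc0')
for n in('side','top'):
    print(n,ray(n,[256,192]))
E
```

```text
side (array([ 549.82627443, -864.00263579,  593.72129286]), array([-0.00298286,  0.87760033, -0.47938373]))
top (array([ 208.95763628,  120.43186152, 1361.00690065]), array([ 0.26862753, -0.12625225, -0.95493435]))
```

```bash
sleep 0
```

```text
(no output)
```

View pics/sidec0.png

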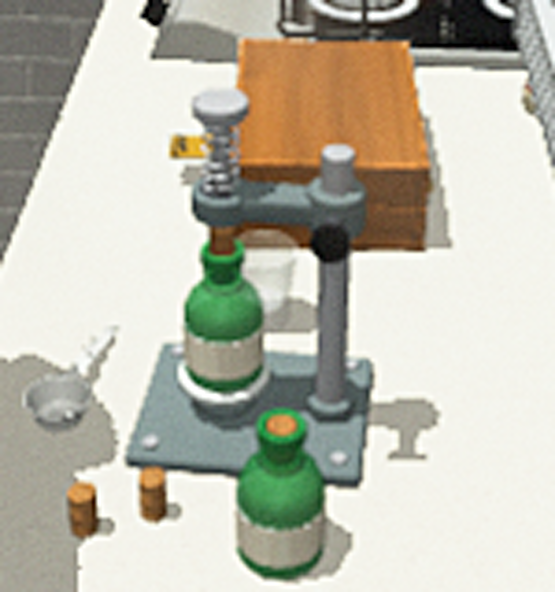

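View pics/topc0.png

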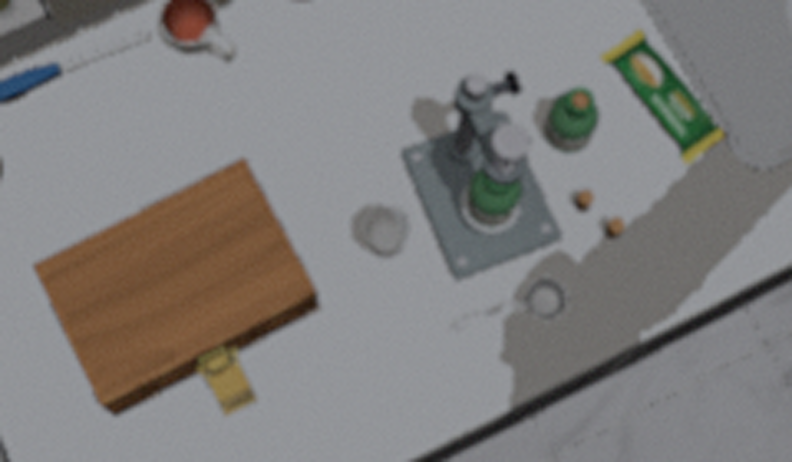

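```bash
python3 - <<'E'
from h import *
np.set_printoptions(precision=1,suppress=True)
f=3.3;o=np.array([150,140.])
T=lambda x,y:(np.array([x,y])+.5)/f-.5+o
S=lambda x,y:(np.array([x,y])+.5)/3.7-.5+[170,155]
q=[T(35,267),T(244,160),T(317,293),T(107,403)]
c=[onz('top',p,78)[:2] for p in q]
print('lid',c,[np.linalg.norm(c[i]-c[(i+1)%4]) for i in range(4)],'ctr',np.mean(c,0))
cs=[onz('side',S(*p),78)[:2] for p in [(238,40),(410,40),(430,166),(238,160)]]
print('lid side',cs,np.mean(cs,0))
print('tab',onz('top',T(236,400),31),onz('top',T(222,408),31),onz('top',T(254,398),31))
print('pin tri',tri(S(221,100),T(509,140)), onz('top',T(509,140),236),onz('side',S(221,100),236))
print('col top',tri(S(339,152),T(477,85)),onz('top',T(477,85),207),onz('side',S(339,152),207))
b=[onz('top',T(*p),12)[:2] for p in [(403,152),(500,115),(560,238),(458,278)]]
print('base',b,[np.linalg.norm(b[i]-b[(i+1)%4]) for i in range(4)])
bs=[onz('side',S(*p),12)[:2] for p in [(167,345),(371,362),(360,475),(130,457)]]
print('base',bs,[np.linalg.norm(bs[i]-bs[(i+1)%4]) for i in range(4)])
print('glass',onz('top',T(385,230),30),onz('side',S(270,255),40))
print('bot',onz('top',T(580,98),95),onz('side',S(282,425),95))
print('packet',onz('top',T(665,97),12))
E
```

```text
lid [array([622.4, 267. ]), array([629.3,  39.3]), array([476.5,  34.1]), array([470.6, 257.4])] [np.float64(227.8404964764702), np.float64(152.89544700798675), np.float64(223.41056779140845), np.float64(152.10498658558936)] ctr [549.7 149.5]
lid side [array([468.8, 264.4]), array([627.4, 274.3]), array([632.6,  40. ]), array([484. ,  41.6])] [553.2 155.1]
tab [426.4 148.5  31. ] [425.5 164.1  31. ] [420.3 132.   31. ]
pin tri (array([ 489.8, -164.8,  235.6]), np.float64(0.7761799995660539)) [ 490.1 -164.6  236. ] [ 489.5 -165.8  236. ]
col top (array([ 558. , -171.4,  206.1]), np.float64(2.3603102177285162)) [ 556.5 -171.3  207. ] [ 559.1 -172.3  207. ]
base [array([ 584.2, -116.4]), array([ 574.7, -226.2]), array([ 429.6, -217.5]), array([ 439.8, -104.7])] [np.float64(110.19816940011287), np.float64(145.3144395628568), np.float64(113.2724276098856), np.float64(144.92800925881423)]
base [array([ 443.9, -106.9]), array([ 586.7, -120. ]), array([ 577.8, -232. ]), array([ 434. , -221.3])] [np.float64(143.3345751809879), np.float64(112.39430234769893), np.float64(144.211402631014), np.float64(114.811709974278)]
glass [513.8 -59.1  30. ] [512.5 -32.4  40. ]
bot [ 532.2 -284.4   95. ] [ 530.9 -284.2   95. ]
packet [ 513.7 -392.3   12. ]
```

```bash
cat >> h.py <<'E'
from scipy.spatial.transform import Rotation as Ro
def st():
    s=arm.read_state();R=Ro.from_quat(s['tcp_rot']).as_matrix();return s,R
def rel(P,yaw_y=None):
    "shift in tool axes to world TCP P; turn deg so tool y axis at azimuth yaw_y (mod 180)"
    s,R=st();d=R.T@(np.array(P,float)-s['tool_pos']);print('shift',d.round(1),'dist',np.linalg.norm(d).round(1))
    if yaw_y is not None:
        a=np.degrees(np.arctan2(R[1,1],R[0,1]));print('tool y az',a.round(2),'turn',-((yaw_y-a+90)%180-90))
E
python3 - <<'E'
from h import *
np.set_printoptions(precision=1,suppress=True)
t=cv2.imread('pics/top0.png');s=cv2.imread('pics/side0.png')
def mask(img,lo,hi,roi):
    m=cv2.inRange(cv2.cvtColor(img,cv2.COLOR_BGR2HSV),lo,hi);z=np.zeros_like(m);x0,y0,x1,y1=roi;z[y0:y1,x0:x1]=m[y0:y1,x0:x1];return z
m=mask(t,(18,100,80),(35,255,255),(205,235,235,270))
print('tab px',m.sum()/255);c=max(cv2.findContours(m,0,2)[0],key=cv2.contourArea)
b=cv2.boxPoints(cv2.minAreaRect(c));print(b)
for p in b: print(onz('top',p,31))
m=mask(t,(5,80,40),(17,255,255),(150,180,255,270))
c=max(cv2.findContours(m,0,2)[0],key=cv2.contourArea);ap=cv2.approxPolyDP(c,3,True)[:,0];print(ap)
for p in ap: print(p,onz('top',p,78),onz('top',p,0))
print(cv2.cvtColor(t[250:262,212:226],cv2.COLOR_BGR2HSV)[:,6])
rel([425,149,120],-88.3);rel([380,-165,330],-88.3)
E
```

```text
tab px 170.0
[[208.6 246.8]
 [220.6 243.5]
 [225.5 261.5]
 [213.5 264.8]]
[486.1 165.5  31. ]
[478.3 126.   31. ]
[418.3 137.   31. ]
[426.1 176.   31. ]
[[223 189]
 [161 220]
 [184 264]
 [209 252]
 [211 246]
 [245 232]]
[223 189] [627.5  42.3  78. ] [653.   37.5   0. ]
[161 220] [623.  264.2  78. ] [648.2 272.9   0. ]
[184 264] [461.6 254.9  78. ] [477.  263.1   0. ]
[209 252] [460.8 169.7  78. ] [476.1 172.7   0. ]
[211 246] [475.1 156.1  78. ] [491.3 158.3   0. ]
[245 232] [467.2  41.2  78. ] [482.9  36.4   0. ]
[[ 23 119 116]
 [ 21 129 113]
 [ 20 127 131]
 [ 21 126 142]
 [ 21 122 144]
 [ 21 124 146]
 [ 21 127 142]
 [ 21 127 142]
 [ 21 121 147]
 [ 21 126 142]
 [ 21 128 134]
 [ 21 112 125]]
shift [ 448.8 -611.2  118.9] dist 767.5
tool y az -65.83 turn 22.47032161096199
shift [ 279.2 -343.5  -91.5] dist 452.0
tool y az -65.83 turn 22.47032161096199
```

```bash
python3 -m creep '[{"translation":[35,-43,-22],"turn":6,"claw":0},{"translation":[70,-86,-44],"turn":12,"claw":0},{"translation":[105,-129,-66],"turn":18,"claw":0},{"translation":[140,-172,-85],"turn":22.5,"claw":0},{"translation":[175,-215,-91],"turn":22.5,"claw":0}]' 20
python3 - <<'E'
from h import *
rel([400,-80,320],-88.3);rel([424,150,120],-88.3)
E
```

```text
time_s: 0.72
tool_pos: [338.4, -323.7, 330.7]
tcp_rot: [1.0, 0.014, 0.001, 0.001]
wrist_force: [1.5, 0.7, -0.2]
gripper_width: 40.2
shift [  68.5 -241.8   10.5] dist 251.6
tool y az -88.38 turn -0.07828824143547308
shift [  98.7 -471.3  210.2] dist 525.4
tool y az -88.38 turn -0.07828824143547308
```

```bash
python3 -m creep '[{"translation":[16,-58,0],"turn":0,"claw":0},{"translation":[32,-116,0],"turn":0,"claw":0},{"translation":[48,-174,0],"turn":0,"claw":0},{"translation":[64,-232,0],"turn":0,"claw":0},{"translation":[76,-290,10],"turn":0,"claw":0}]'
python3 -m creep '[{"translation":[6,-50,30],"turn":0,"claw":0},{"translation":[12,-90,70],"turn":0,"claw":0},{"translation":[16,-130,120],"turn":0,"claw":0},{"translation":[20,-165,165],"turn":0,"claw":0},{"translation":[20,-165,180],"turn":0,"claw":0}]'
python3 - <<'E'
from h import *
rel([424,150,60],-88.3)
E
```

```text
time_s: 1.35
tool_pos: [405.8, -31.2, 320.1]
tcp_rot: [1.0, 0.015, 0.001, 0.0]
wrist_force: [0.8, 0.1, 0.7]
gripper_width: 0.2
time_s: 1.98
tool_pos: [418.6, 134.6, 137.4]
tcp_rot: [1.0, 0.017, -0.002, -0.0]
wrist_force: [-0.2, -0.6, 0.3]
gripper_width: 0.1
shift [  6.3 -15.1  77.4] dist 79.1
tool y az -88.04 turn 0.25740821848906137
```

```bash
python3 -m creep '[{"translation":[6,-15,40],"turn":0,"claw":0},{"translation":[6,-15,77],"turn":0,"claw":0},{"translation":[6,-15,77],"turn":0,"claw":0}]'
python3 - <<'E'
from h import *
rel([424,150,40],-88.3)
s=camera('side');t=camera('top')
crop(s,170,120,320,240,5,'s1');crop(t,150,160,300,280,5,'t1')
E
```

```text
time_s: 2.35
tool_pos: [424.6, 145.9, 61.4]
tcp_rot: [1.0, 0.014, -0.002, 0.001]
wrist_force: [-0.8, -0.1, 0.2]
gripper_width: 0.7
shift [-0.4 -4.2 21.4] dist 21.8
tool y az -88.37 turn -0.06507942282334511
```

View pics/s1.png

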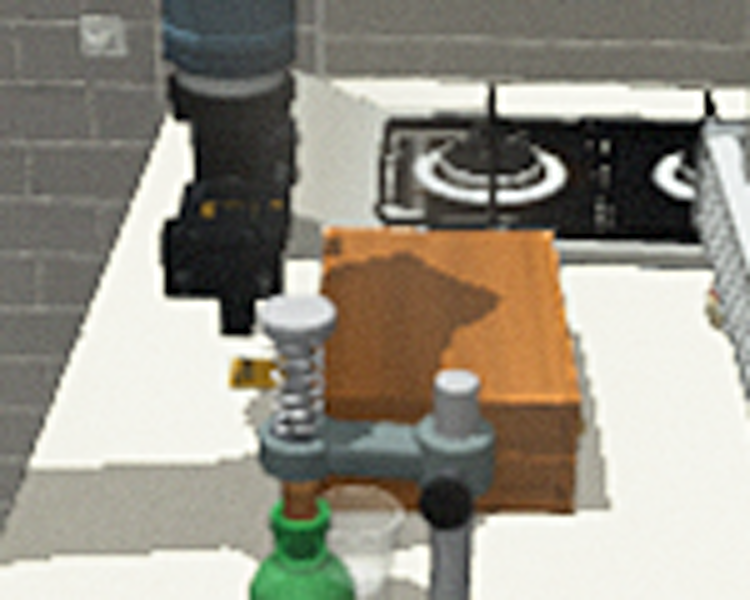

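View pics/t1.png

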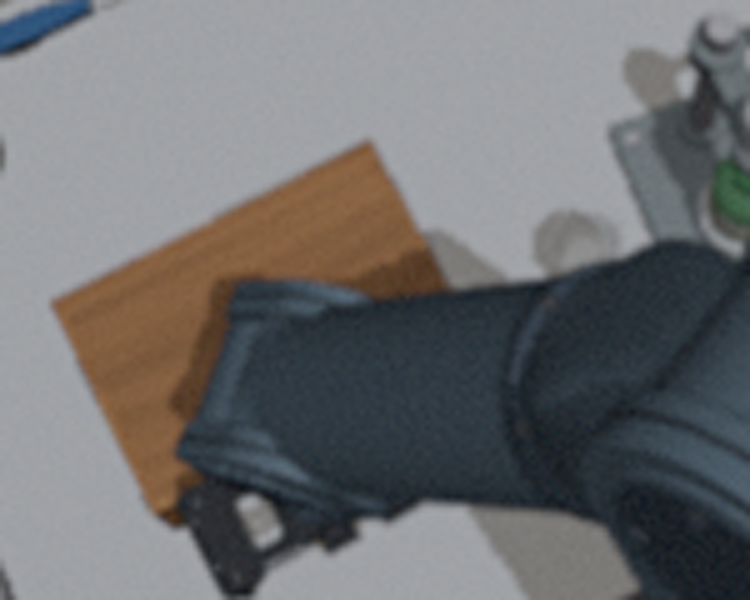

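```bash
python3 -m creep '[{"translation":[0,-4,15],"turn":0,"claw":0},{"translation":[0,-4,28],"turn":0,"claw":0},{"translation":[0,-4,32],"turn":0,"claw":0},{"translation":[0,-4,35],"turn":0,"claw":0},{"translation":[0,-4,37],"turn":0,"claw":0}]'
python3 -m creep '[{"translation":[0,0,2.5],"turn":0,"claw":0},{"translation":[0,0,3.5],"turn":0,"claw":0},{"translation":[0,0,3.5],"turn":0,"claw":0}]'
python3 - <<'E'
from h import *
s=camera('side');crop(s,170,120,320,240,5,'s2')
E
```

```text
time_s: 3.08
tool_pos: [425.3, 151.4, 25.6]
tcp_rot: [1.0, 0.015, -0.0, 0.0]
wrist_force: [-2.9, 0.5, 5.6]
gripper_width: 0.8
time_s: 3.45
tool_pos: [425.5, 151.4, 22.3]
tcp_rot: [1.0, 0.015, -0.0, 0.0]
wrist_force: [-3.0, -0.4, 5.2]
gripper_width: 0.4
```

View pics/s2.png

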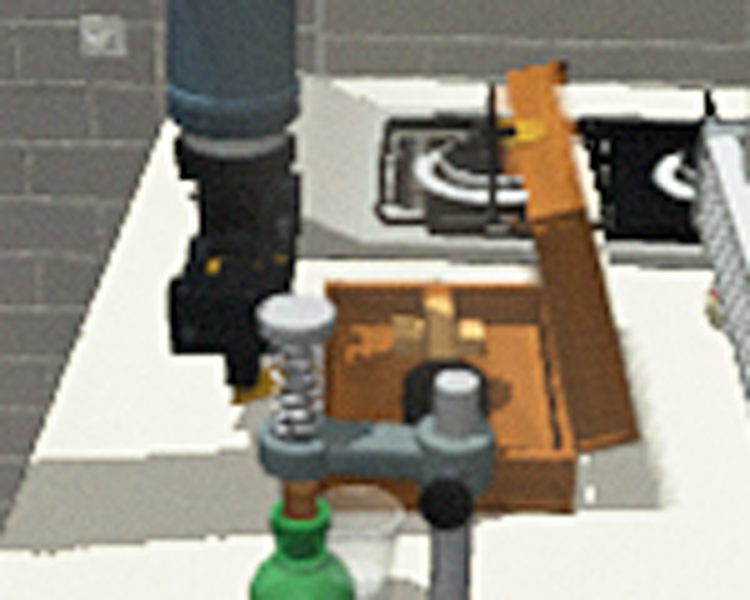

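```bash
python3 -m creep '[{"translation":[0,0,-50],"turn":0,"claw":0.3},{"translation":[-10,30,-105],"turn":-10,"claw":0.5},{"translation":[-20,80,-140],"turn":-20,"claw":0.6},{"translation":[-20,130,-150],"turn":-30,"claw":0.6},{"translation":[-20,180,-150],"turn":-40,"claw":0.6}]'
python3 - <<'E'
from h import *
s=camera('side');t=camera('top');cv2.imwrite('pics/top3.png',t);cv2.imwrite('pics/side3.png',s);crop(s,170,120,320,240,5,'s3');crop(t,150,160,300,280,5,'t3')
E
```

```text
time_s: 4.12
tool_pos: [412.8, -19.0, 172.9]
tcp_rot: [0.947, 0.322, 0.002, 0.001]
wrist_force: [-0.3, 0.4, 0.0]
gripper_width: 48.3
```

View pics/s3.png

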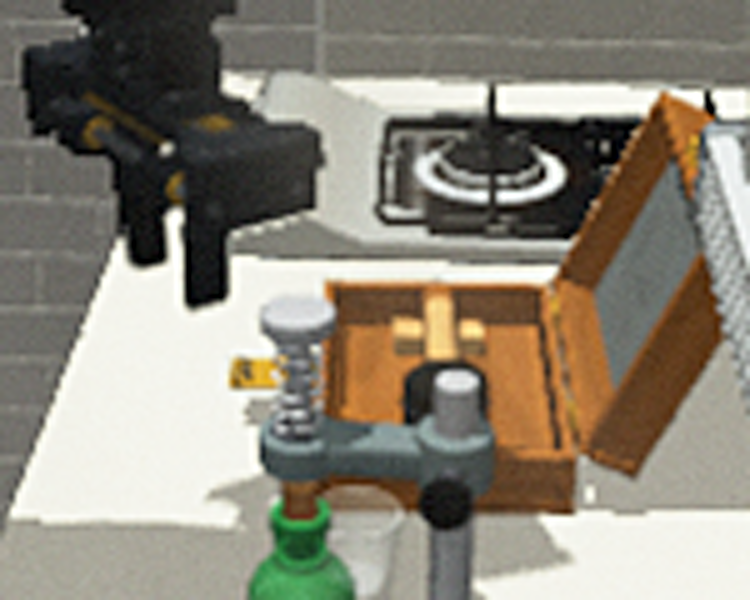

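View pics/t3.png

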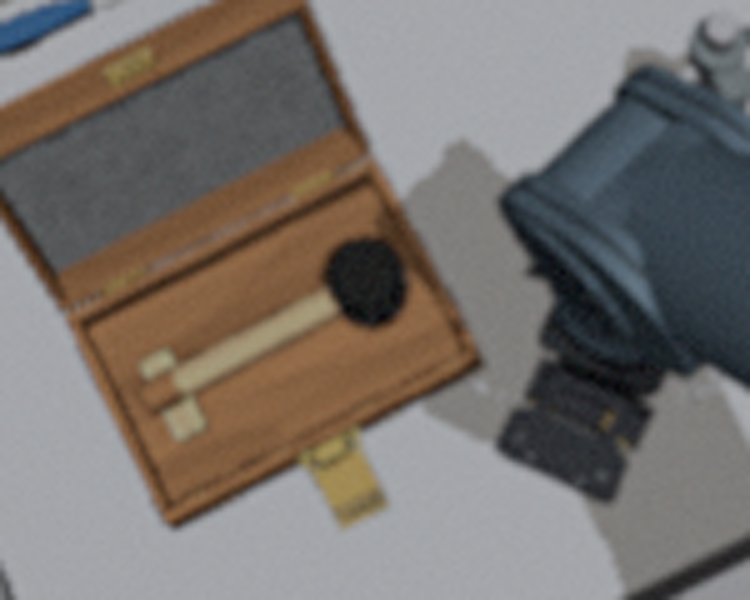

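```bash
python3 - <<'E'
from h import *
np.set_printoptions(precision=1,suppress=True)
t=cv2.imread('pics/top3.png');g=cv2.cvtColor(t,cv2.COLOR_BGR2HSV)
C=lambda x,y:(np.array([x,y])+.5)/5-.5+[150,160]
# head: dark mask
m=np.zeros(t.shape[:2],np.uint8);m[205:230,210:235]=(t[205:230,210:235].max(2)<45)*255
c=max(cv2.findContours(m,0,2)[0],key=cv2.contourArea);print('head',cv2.minEnclosingCircle(c),cv2.contourArea(c))
M=cv2.moments(m,True);hc=[M['m10']/M['m00'],M['m01']/M['m00']];print(hc,onz('top',hc,60),onz('top',hc,50))
h=g[200:250,175:222];mm=cv2.inRange(g,(14,30,95),(30,110,255));z=np.zeros_like(mm);z[215:245,184:217]=mm[215:245,184:217]
c=max(cv2.findContours(z,0,2)[0],key=cv2.contourArea);b=cv2.boxPoints(cv2.minAreaRect(c));print(b,cv2.minAreaRect(c))
for p in b: print(onz('top',p,50))
print('tail hand',onz('top',C(180,383),50),'mid',onz('top',C(250,345),50),'head end',onz('top',C(333,302),50))
print('case inner corners z40',[onz('top',C(*p),40) for p in [(478,360),(172,522),(75,313),(368,165)]])
print('tab tip',onz('top',C(345,524),31),onz('top',C(385,508),31))
E
```

```text
head ((223.02113342285156, 215.84507751464844), 8.391695976257324) 174.0
[223.05583756345177, 215.7005076142132] [551.2  79.9  60. ] [553.8  79.6  50. ]
[[178.9 232.2]
 [215.  216.6]
 [221.2 230.9]
 [185.1 246.6]] ((200.0303955078125, 231.57017517089844), (15.62903118133545, 39.30196762084961), 66.57130432128906)
[568.4 231.   50. ]
[563.  104.5  50. ]
[510.7 106.7  50. ]
[516.6 232.   50. ]
tail hand [546.7 216.9  50. ] mid [549.1 166.   50. ] head end [550.8 105.7  50. ]
case inner corners z40 [array([475.8,  37.7,  40. ]), array([469.1, 258.9,  40. ]), array([623.1, 260.7,  40. ]), array([628.2,  44.8,  40. ])]
tab tip [419.8 160.8  31. ] [417.6 133.4  31. ]
```

```bash
python3 - <<'E'
from h import *
rel([550,130,200],1.9)
E
```

```text
shift [202.5 -39.6 -28.4] dist 208.3
tool y az -53.09 turn -54.98583558015849
```

```bash
python3 -m creep '[{"translation":[45,-9,-20],"turn":-10.5,"claw":0.8},{"translation":[90,-18,-28],"turn":-21,"claw":0.8},{"translation":[140,-27,-28],"turn":-31.5,"claw":0.8},{"translation":[180,-35,-28],"turn":-42,"claw":0.8},{"translation":[202.5,-39.6,-28.4],"turn":-52.5,"claw":0.8}]'
python3 -m creep '[{"translation":[0,0,0],"turn":-2.5,"claw":0.8},{"translation":[0,0,0],"turn":-2.5,"claw":0.8}]'
python3 - <<'E'
from h import *
rel([550,130,110],1.9);rel([550,130,21],1.9)
E
```

```text
time_s: 4.85
tool_pos: [550.0, 139.6, 200.0]
tcp_rot: [0.707, 0.708, 0.001, -0.0]
wrist_force: [0.5, -0.7, -0.1]
gripper_width: 70.4
time_s: 5.1
tool_pos: [548.9, 137.5, 199.7]
tcp_rot: [0.694, 0.72, 0.0, -0.0]
wrist_force: [0.7, -0.8, 0.6]
gripper_width: 70.6
shift [-7.6  0.8 89.7] dist 90.0
tool y az 2.17 turn 0.27325956376813565
shift [ -7.6   0.8 178.7] dist 178.9
tool y az 2.17 turn 0.27325956376813565
```

```bash
python3 -m creep '[{"translation":[-7.5,1,50],"turn":0,"claw":0.8},{"translation":[-7.5,1,100],"turn":0,"claw":0.8},{"translation":[-7.5,1,110],"turn":0,"claw":0.8},{"translation":[-7.5,1,110],"turn":0,"claw":0.8}]'
python3 - <<'E'
from h import *
s=camera('side');t=camera('top');crop(s,200,110,320,230,5,'s4');crop(t,150,140,300,260,5,'t4')
rel([550,130,21],1.9)
E
```

```text
time_s: 5.6
tool_pos: [550.5, 129.6, 90.7]
tcp_rot: [0.693, 0.72, 0.0, -0.0]
wrist_force: [-0.4, 0.6, -0.3]
gripper_width: 70.4
shift [ 0.1 -1.8 71. ] dist 71.0
tool y az 2.19 turn 0.29090056703419975
```

View pics/s4.png

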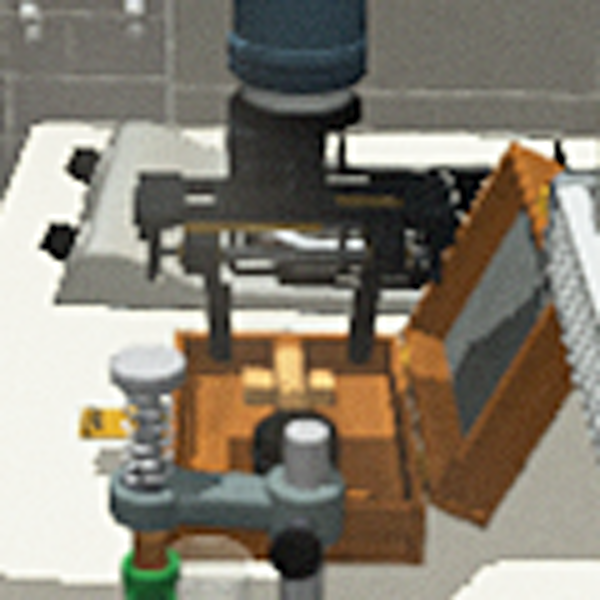

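View pics/t4.png

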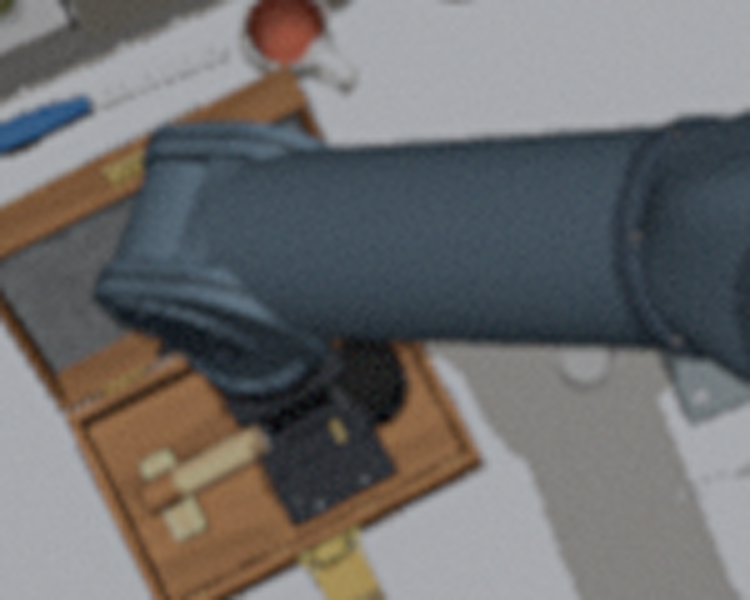

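```bash
python3 -m creep '[{"translation":[0,-1,20],"turn":0,"claw":0.55},{"translation":[0,-1,35],"turn":0,"claw":0.55},{"translation":[0,-1,48],"turn":0,"claw":0.55}]'
python3 -m creep '[{"translation":[0,0,6],"turn":0,"claw":0.55},{"translation":[0,0,12],"turn":0,"claw":0.55},{"translation":[0,0,17],"turn":0,"claw":0.55},{"translation":[0,0,21],"turn":0,"claw":0.55},{"translation":[0,0,21],"turn":0,"claw":0.55}]'
python3 - <<'E'
from h import *
s=camera('side');crop(s,200,110,320,230,5,'s5')
rel([550,130,21],1.9)
E
```

```text
time_s: 6.08
tool_pos: [549.0, 128.9, 40.7]
tcp_rot: [0.693, 0.721, -0.0, -0.0]
wrist_force: [1.6, -0.4, 0.5]
gripper_width: 48.7
time_s: 6.7
tool_pos: [549.3, 129.0, 20.9]
tcp_rot: [0.693, 0.721, -0.0, -0.0]
wrist_force: [0.3, -0.4, 0.1]
gripper_width: 48.4
shift [0.9 0.7 0. ] dist 1.1
tool y az 2.21 turn 0.31327364286958925
```

View pics/s5.png

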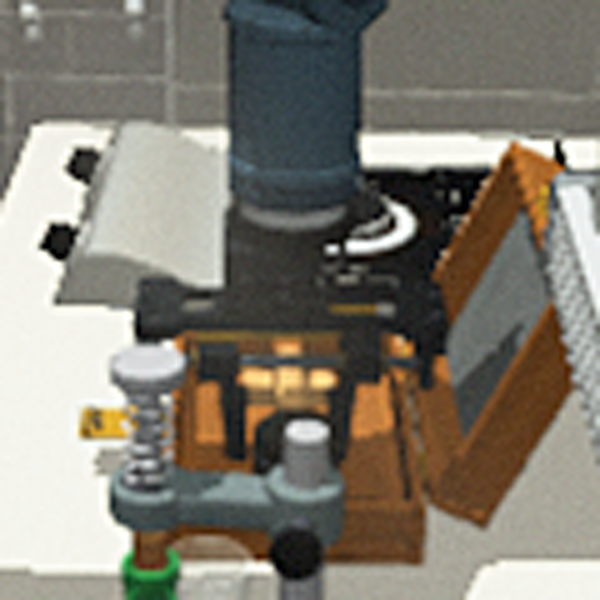

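No contact with the lid; fingers straddle the handle. Grip firmly and lift slightly.

```bash
python3 -m creep '[{"translation":[0,0,0],"turn":0,"claw":0.2},{"translation":[0,0,0],"turn":0,"claw":0.1},{"translation":[0,0,0],"turn":0,"claw":0.0},{"translation":[0,0,0],"turn":0,"claw":0.0}]' 60
python3 -m creep '[{"translation":[0,0,0],"turn":0,"claw":0.0},{"translation":[0,0,-6],"turn":0,"claw":0.0},{"translation":[0,0,-16],"turn":0,"claw":0.0},{"translation":[0,0,-30],"turn":0,"claw":0.0}]' 60
python3 - <<'E'
from h import *
s,_=st();print(s['wrist_force'],s['ft_torque'])
E
```

```text
time_s: 7.25
tool_pos: [549.6, 129.2, 21.2]
tcp_rot: [0.693, 0.721, 0.0, 0.0]
wrist_force: [0.6, 0.4, 0.9]
gripper_width: 20.0
time_s: 7.75
tool_pos: [548.9, 128.9, 51.6]
tcp_rot: [0.693, 0.721, -0.0, -0.0]
wrist_force: [0.5, 0.1, -3.4]
gripper_width: 19.6
[ 0.51776804  0.05374716 -3.35752862] [ 0.05939952 -0.09467699  0.01548188]
```

```bash
python3 -m creep '[{"translation":[0,0,-45],"turn":0,"claw":0.0},{"translation":[10,0,-95],"turn":0,"claw":0.0},{"translation":[40,-10,-145],"turn":0,"claw":0.0},{"translation":[75,-20,-190],"turn":0,"claw":0.0},{"translation":[115,-30,-230],"turn":0,"claw":0.0}]' 60
python3 - <<'E'
from h import *
rel([486,-80,290],2.2);rel([488,-115.5,290],2.2)
E
```

```text
time_s: 8.38
tool_pos: [514.3, 243.4, 283.6]
tcp_rot: [0.694, 0.72, 0.0, 0.0]
wrist_force: [0.6, 0.7, -3.1]
gripper_width: 19.5
shift [-322.1  -40.6   -6.4] dist 324.7
tool y az 2.18 turn -0.019593285320837595
shift [-357.6  -40.    -6.4] dist 359.9
tool y az 2.18 turn -0.019593285320837595
```

```bash
python3 -m creep '[{"translation":[-50,-5,-7],"turn":0,"claw":0.0},{"translation":[-105,-12,-10],"turn":0,"claw":0.0},{"translation":[-160,-19,-10],"turn":0,"claw":0.0},{"translation":[-215,-26,-10],"turn":0,"claw":0.0},{"translation":[-270,-34,-10],"turn":0,"claw":0.0}]' 60
python3 - <<'E'
from h import *
rel([488,-115.5,290],2.2)
E
```

```text
time_s: 9.0
tool_pos: [490.5, -29.8, 291.7]
tcp_rot: [0.693, 0.721, -0.0, 0.0]
wrist_force: [1.1, -0.3, -2.5]
gripper_width: 19.5
shift [-85.5  -5.9   1.8] dist 85.7
tool y az 2.25 turn 0.05117097364973233
```

```bash
python3 -m creep '[{"translation":[-40,-3,0],"turn":0,"claw":0.0},{"translation":[-65,-5,0],"turn":0,"claw":0.0},{"translation":[-75,-5,0],"turn":0,"claw":0.0},{"translation":[-75,-5,0],"turn":0,"claw":0.0}]' 60
python3 - <<'E'
from h import *
rel([488,-115.5,290],2.2)
s=camera('side');t=camera('top');cv2.imwrite('pics/top6.png',t);cv2.imwrite('pics/side6.png',s)
crop(s,180,140,300,260,5,'s6');crop(t,220,130,370,250,5,'t6')
E
```

```text
time_s: 9.5
tool_pos: [489.2, -103.0, 291.2]
tcp_rot: [0.693, 0.721, 0.0, -0.0]
wrist_force: [-0.1, 0.2, -3.1]
gripper_width: 19.5
shift [-12.4  -1.6   1.2] dist 12.6
tool y az 2.21 turn 0.011370100607507538
```

View pics/s6.png

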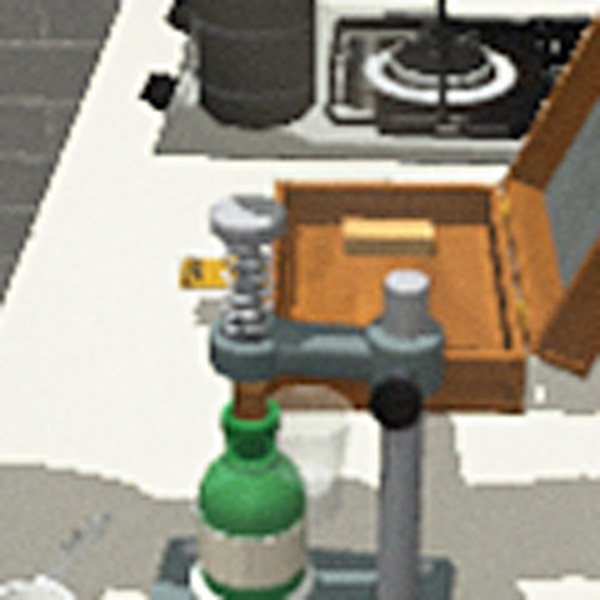

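View pics/t6.png

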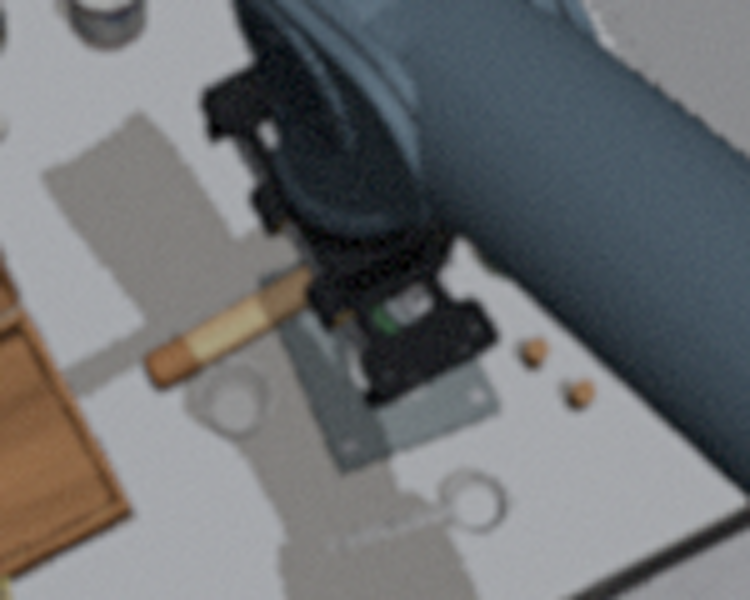

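```bash
python3 - <<'E'
from h import *
np.set_printoptions(precision=2,suppress=True)
s=cv2.imread('pics/side6.png')
H=np.array([491,-152.4,308.2])
for dz in(-30,0,30): 
    p=[H+[26*np.cos(a),26*np.sin(a),dz] for a in np.linspace(0,6.28,60)]
    q=proj('side',p);print(dz,q.min(0),q.max(0))
P=np.array([490,-165,236.]);q=proj('side',[P+[17*np.cos(a),17*np.sin(a),0] for a in np.linspace(0,6.28,60)]);print('cap',q.min(0),q.max(0))
g=s[:,:,:].max(2).astype(int)
for r in (145,150,155,160): print(r,g[r,214:250])
print('col 231',g[150:182,231]);print('cap row',g[184,216:246])
E
```

```text
-30 [218.04 156.39] [242.48 166.29]
0 [217.62 143.51] [242.53 152.82]
30 [217.18 130.13] [242.57 138.79]
cap [221.72 177.99] [237.51 185.16]
145 [159  24  19  36  74  79  67  74  78  77  68  63  63  65  65  67  66  66
  62  65  66  72  63  66  73  74  75  69  53 159 214 211 165  63  53  45]
150 [245 253 211 111 141 108  45  52  58  57  54  62  61  60  65  67  60  60
  67  68  69  67  69  67  71  65  71  65  58 163 223 184 100  66 108 124]
155 [136 127 187 223 166  92  43  44  56  55  50  55  54  59  54  60  61  60
  63  66  64  63  68  66  71  69  69  67  60 169 224 165  44 170 174  51]
160 [127 150 155 185 196 122  16  35  46  48  43  50  48  54  60  61  63  63
  64  65  63  65  64  63  67  64  66  57  49 168 208 128  49 103  94  47]
col 231 [ 60  70  61  68  62  60  61  64  59  75  63  59  56  58  51  40 116 138
 132 133 129 122 239 249 243 243 245 248 234 159 126 129]
cap row [245 244 245 245 249 234 153 170 213 227 226 230 230 229 232 235 244 222
 163 117  92  90 107  94 102  98 101 100  97 112]
```

```bash
python3 - <<'E'
from h import *
np.set_printoptions(precision=2,suppress=True)
s=cv2.imread('pics/side6.png').astype(float);s0=cv2.imread('pics/side0.png').astype(float)
t0=cv2.imread('pics/top0.png').astype(float)
print(proj('side',[[490,-165,0],[490,-165,125],[531.5,-284.3,0],[531.5,-284.3,95]]))
for nm,im in(('s0',s0),('s6',s)):
  print(nm,'target col 229-231'); 
  for r in range(212,268): print(r,im[r,228:233].mean(0).round(0), end=' | ')
  print('\ncorked')
  for r in range(262,314): print(r,im[r,243:248].mean(0).round(0), end=' | ')
  print()
E
```

```text
[[230.89 266.73]
 [230.27 224.43]
 [245.76 303.45]
 [246.14 269.54]]
s0 target col 229-231
212 [71. 75. 64.] | 213 [74. 76. 66.] | 214 [73. 74. 62.] | 215 [73. 71. 56.] | 216 [60. 78. 99.] | 217 [ 47.  88. 126.] | 218 [ 38.  72. 107.] | 219 [35. 64. 94.] | 220 [35. 64. 98.] | 221 [ 36.  66. 100.] | 222 [32. 58. 94.] | 223 [30. 55. 96.] | 224 [ 74. 155.  77.] | 225 [ 69. 143.  43.] | 226 [42. 83. 30.] | 227 [36. 77. 25.] | 228 [37. 74. 26.] | 229 [38. 70. 28.] | 230 [39. 70. 27.] | 231 [41. 79. 27.] | 232 [ 79. 145.  60.] | 233 [ 88. 149.  75.] | 234 [ 85. 135.  73.] | 235 [ 91. 159.  75.] | 236 [ 93. 168.  74.] | 237 [ 95. 163.  78.] | 238 [ 92. 161.  77.] | 239 [ 94. 163.  76.] | 240 [ 92. 157.  75.] | 241 [ 85. 147.  73.] | 242 [ 78. 132.  66.] | 243 [ 67. 117.  58.] | 244 [ 65. 108.  56.] | 245 [ 57. 101.  50.] | 246 [47. 93. 39.] | 247 [115. 146. 113.] | 248 [139. 161. 156.] | 249 [129. 148. 156.] | 250 [132. 152. 159.] | 251 [132. 151. 156.] | 252 [133. 151. 158.] | 253 [134. 151. 157.] | 254 [133. 151. 157.] | 255 [134. 153. 158.] | 256 [141. 159. 167.] | 257 [108. 132. 123.] |
[... 3096 characters left out ...]
69. 125.  61.] | 284 [ 91. 159.  75.] | 285 [ 97. 171.  78.] | 286 [ 94. 166.  77.] | 287 [ 95. 165.  80.] | 288 [ 93. 161.  76.] | 289 [ 93. 161.  77.] | 290 [ 93. 158.  78.] | 291 [ 85. 145.  69.] | 292 [ 76. 132.  64.] | 293 [ 72. 122.  64.] | 294 [ 63. 108.  55.] | 295 [ 58. 103.  53.] | 296 [ 59. 103.  49.] | 297 [ 84. 123.  79.] | 298 [133. 158. 143.] | 299 [142. 161. 168.] | 300 [138. 158. 161.] | 301 [141. 162. 165.] | 302 [139. 158. 161.] | 303 [137. 157. 160.] | 304 [140. 159. 163.] | 305 [139. 160. 162.] | 306 [141. 160. 164.] | 307 [138. 156. 160.] | 308 [ 97. 126. 104.] | 309 [46. 87. 34.] | 310 [38. 81. 27.] | 311 [106. 133. 114.] | 312 [226. 237. 239.] | 313 [243. 250. 251.] |
```

```bash
python3 - <<'E'
from h import *
np.set_printoptions(precision=2,suppress=True)
cor=np.array([531.5,-284.3]); tar=np.array([490,-165.])
# refine corked axis y from lip front/back at z=95
for r in(264.9,266.7,272.18,274.15): print(r,onz('side',[245.5,r],95))
def z_at(row,col,ctr,rad):
    o,v=ray('side',[col,row]);d=o[:2]-ctr;d/=np.linalg.norm(d);P=ctr+rad*d
    k=(P-o[:2])@(-d)/(v[:2]@(-d));return o[2]+v[2]*k
for dy in(0,2,4):
  c=cor+[0,dy];print('cy',c[1],'band',z_at(297.42,245.5,c,26),z_at(308.12,245.5,c,26),'lip',z_at(274.15,245.5,c,13), 'base',z_at(311.2,245.5,c,26))
for dy in(0,2):
  c=tar+[0,dy];print('ty',c[1],'band',z_at(246.78,230,c,26),z_at(257.27,230,c,26),'lip',z_at(225.54,230,c,13),'base',z_at(260.9,230,c,26))
E
```

```text
264.9 [ 529.59 -269.86   95.  ]
266.7 [ 529.82 -275.55   95.  ]
272.18 [ 530.51 -292.4    95.  ]
274.15 [ 530.75 -298.3    95.  ]
cy -284.3 band 43.51697443536057 13.271693738412182 lip 94.14880657886283 base 4.355462470209545
cy -282.3 band 41.53156063222366 11.17716708800367 lip 92.38738084717636 base 2.2287701983318584
cy -280.3 band 39.546133568927644 9.082626457275978 lip 90.62594322139176 base 0.10206373401445035
ty -165.0 band 80.86518821376524 50.43749569871329 lip 130.69793150734563 base 39.66510576715086
ty -163.0 band 79.35211679939528 48.83458009773392 lip 129.35778990368055 base 38.03038056123887
```

```bash
python3 -m creep '[{"translation":[-12.5,-1.5,15],"turn":0,"claw":0.0},{"translation":[-12.5,-1.5,30],"turn":0,"claw":0.0},{"translation":[-12.5,-1.5,35],"turn":0,"claw":0.0},{"translation":[-12.5,-1.5,37],"turn":0,"claw":0.0},{"translation":[-12.5,-1.5,37],"turn":0,"claw":0.0}]' 60
python3 - <<'E'
from h import *
rel([488,-115.5,249],2.2);s,_=st();print(s['wrist_force'],s['ft_torque'])
s=camera('side');cv2.imwrite('pics/side7.png',s)
crop(s,180,130,300,250,5,'s7')
E
```

```text
time_s: 10.22
tool_pos: [488.4, -115.7, 254.1]
tcp_rot: [0.693, 0.721, 0.0, 0.0]
wrist_force: [-0.4, 0.7, -3.2]
gripper_width: 19.9
shift [ 0.2 -0.4  5.1] dist 5.1
tool y az 2.24 turn 0.03703504212977293
[-0.38671013  0.68168318 -3.20122215] [ 0.07978813 -0.0601561  -0.00416743]
```

View pics/s7.png

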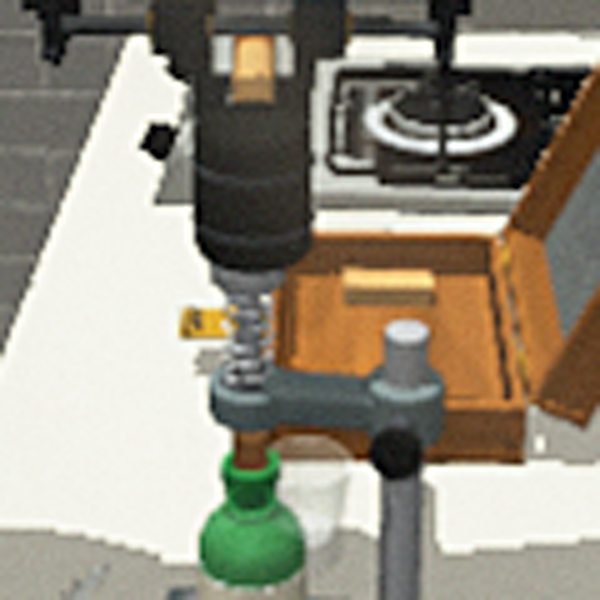

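```bash
python3 -m creep '[{"translation":[0,-2,2],"turn":0,"claw":0.0},{"translation":[0,-2,3],"turn":0,"claw":0.0},{"translation":[0,-2,3],"turn":0,"claw":0.0}]' 60
python3 -m creep '[{"translation":[0,0,1],"turn":0,"claw":0.0},{"translation":[0,0,1],"turn":0,"claw":0.0}]' 60
python3 -m creep '[{"translation":[0,0,1],"turn":0,"claw":0.0},{"translation":[0,0,1],"turn":0,"claw":0.0}]' 60
```

```text
time_s: 10.65
tool_pos: [486.2, -116.1, 251.0]
tcp_rot: [0.693, 0.721, 0.0, 0.0]
wrist_force: [-0.1, -0.1, -2.4]
gripper_width: 19.2
time_s: 10.9
tool_pos: [486.2, -116.0, 249.9]
tcp_rot: [0.693, 0.721, 0.0, -0.0]
wrist_force: [-0.2, 0.4, -3.2]
gripper_width: 19.7
time_s: 11.15
tool_pos: [486.4, -116.0, 249.1]
tcp_rot: [0.693, 0.721, 0.0, 0.0]
wrist_force: [0.2, 0.9, -1.0]
gripper_width: 19.3
```

```bash
python3 -m creep '[{"translation":[0,0,-15],"turn":0,"claw":0.0},{"translation":[0,0,-24],"turn":0,"claw":0.0},{"translation":[0,0,-24],"turn":0,"claw":0.0}]' 60
python3 -m creep '[{"translation":[0,0,32],"turn":0,"claw":0.0},{"translation":[0,0,15],"turn":0,"claw":0.0},{"translation":[0,0,0],"turn":0,"claw":0.0},{"translation":[0,0,0],"turn":0,"claw":0.0}]' 60
python3 - <<'E'
from h import *
s=camera('side');t=camera('top');cv2.imwrite('pics/side8.png',s);cv2.imwrite('pics/top8.png',t)
crop(s,180,130,300,250,5,'s8')
for r in range(212,230): print(r,s[r,228:233].mean(0).round(0), end=' | ')
E
```

```text
time_s: 11.52
tool_pos: [487.0, -116.2, 274.1]
tcp_rot: [0.693, 0.721, 0.0, 0.001]
wrist_force: [0.4, -0.7, -3.7]
gripper_width: 19.4
time_s: 12.02
tool_pos: [487.6, -116.2, 275.4]
tcp_rot: [0.693, 0.721, 0.001, 0.002]
wrist_force: [-0.3, 0.4, -3.2]
gripper_width: 19.7
212 [74. 75. 66.] | 213 [74. 75. 68.] | 214 [73. 73. 62.] | 215 [72. 68. 52.] | 216 [58. 78. 98.] | 217 [ 46.  89. 132.] | 218 [ 46.  89. 130.] | 219 [ 45.  82. 121.] | 220 [ 37.  68. 103.] | 221 [33. 61. 93.] | 222 [33. 61. 98.] | 223 [ 33.  56. 102.] | 224 [ 75. 155.  79.] | 225 [ 66. 141.  40.] | 226 [41. 84. 28.] | 227 [35. 77. 25.] | 228 [39. 77. 33.] | 229 [35. 73. 36.] |
```

View pics/s8.png

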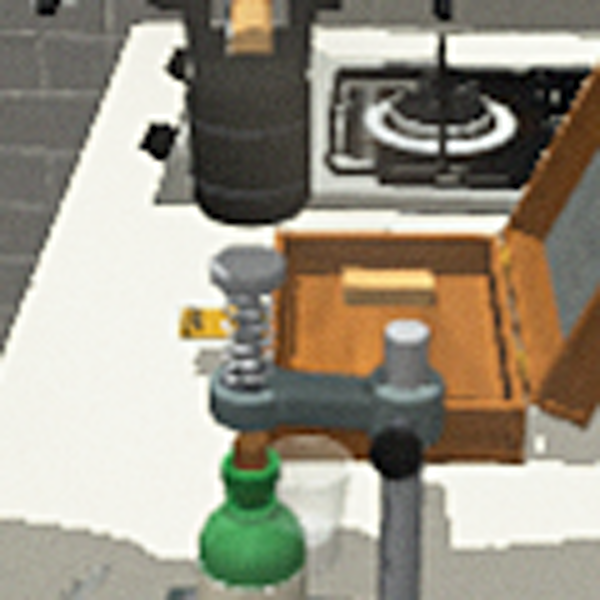

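```bash
python3 -m creep '[{"translation":[0,0,6],"turn":0,"claw":0.0},{"translation":[0,0,6],"turn":0,"claw":0.0}]' 60
python3 -m creep '[{"translation":[0,0,32],"turn":0,"claw":0.0},{"translation":[0,0,15],"turn":0,"claw":0.0},{"translation":[0,0,-6],"turn":0,"claw":0.0},{"translation":[0,0,-6],"turn":0,"claw":0.0}]' 60
python3 - <<'E'
from h import *
s=camera('side');t=camera('top');cv2.imwrite('pics/side9.png',s);cv2.imwrite('pics/top9.png',t)
crop(s,180,130,300,250,5,'s9')
for r in range(212,230): print(r,s[r,228:233].mean(0).round(0), end=' | ')
E
```

```text
time_s: 12.38
tool_pos: [485.6, -116.1, 266.1]
tcp_rot: [0.693, 0.721, -0.0, -0.001]
wrist_force: [-0.1, -0.4, -2.8]
gripper_width: 19.5
time_s: 12.88
tool_pos: [487.5, -116.0, 275.4]
tcp_rot: [0.693, 0.721, 0.001, 0.002]
wrist_force: [0.0, 0.9, -2.9]
gripper_width: 19.3
212 [74. 75. 66.] | 213 [72. 75. 66.] | 214 [69. 68. 60.] | 215 [54. 52. 40.] | 216 [159. 174. 175.] | 217 [217. 227. 232.] | 218 [154. 176. 191.] | 219 [ 35.  78. 121.] | 220 [ 43.  84. 130.] | 221 [ 45.  86. 128.] | 222 [ 36.  70. 110.] | 223 [29. 54. 95.] | 224 [ 74. 153.  74.] | 225 [ 69. 144.  41.] | 226 [39. 83. 28.] | 227 [36. 76. 24.] | 228 [37. 76. 30.] | 229 [39. 77. 38.] |
```

View pics/s9.png

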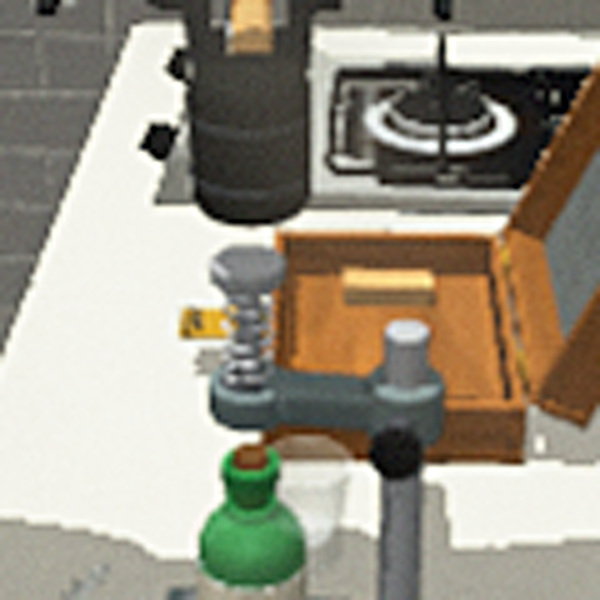

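```bash
python3 - <<'E'
from h import *
np.set_printoptions(precision=2,suppress=True)
def d(c,z,r):
    q=proj('side',[[c[0]+r*np.cos(a),c[1]+r*np.sin(a),z] for a in np.linspace(0,6.28,200)]);return q.min(0)[1],q.max(0)[1]
print('corked cork',d([531.5,-284],95,8.5),'lip',d([531.5,-284],95,14.2))
for y in(-164.5,-165.8):
  for z in(131,132,133): print(y,z,'lip',d([490,y],z,14.2),'cork flush',d([490,y],z,8.5),'cork +5',d([490,y],z+5,8.5),d([490,y],z+8,8.5))
E
python3 - <<'E'
import cv2
s=cv2.imread('pics/side9.png');t=s[205:245,212:252]
cv2.imwrite('pics/s9z.png',cv2.resize(t,None,fx=14,fy=14,interpolation=0))
u=s[255:295,226:266];cv2.imwrite('pics/s9y.png',cv2.resize(u,None,fx=14,fy=14,interpolation=0))
E
```

```text
corked cork (np.float64(266.70469111686174), np.float64(272.2279371803551)) lip (np.float64(264.9017166330473), np.float64(274.13047018117857))
-164.5 131 lip (np.float64(218.76748947136616), np.float64(225.59846458279134)) cork flush (np.float64(220.10603115918866), np.float64(224.19441090261574)) cork +5 (np.float64(218.28835638729961), np.float64(222.35562196769402)) (np.float64(217.1928002862842), np.float64(221.24725767177551))
-164.5 132 lip (np.float64(218.4061682790719), np.float64(225.23012740945498)) cork flush (np.float64(219.74331785641536), np.float64(223.8274978931442)) cork +5 (np.float64(217.92358515193368), np.float64(221.98659304301344)) (np.float64(216.8267851184041), np.float64(220.87694961950913))
-164.5 133 lip (np.float64(218.04444078415065), np.float64(224.86136466955566)) cork flush (np.float64(219.38019448655012), np.float64(223.4601632870751)) cork +5 (np.float64(217.55840004085545), np.float64(221.61713854496577)) (np.float64(216.46035376535707), np.float64(220.5062135820675))
-165.8 131 lip (np.float64(219.07104357142865), np.float64(225.92074699936896)) cork flush (np.float64(220.41321004285174), np.float64(224.51279711899622)) cork +5 (np.float64(218.59393031610614), np.float64(222.67237413928385)) (np.float64(217.4974007394018), np.float64(221.56301847802183))
-165.8 132 lip (np.float64(218.70940504972472), np.float64(225.55208289974954)) cork flush (np.float64(220.05017748786105), np.float64(224.14555911124853)) cork +5 (np.float64(218.22883546911558), np.float64(222.30301567636468)) (np.float64(217.1310593140009), np.float64(221.19237813150858))
-165.8 133 lip (np.float64(218.34735937012024), np.float64(225.1829923184438)) cork flush (np.float64(219.68673399889704), np.float64(223.77789860420418)) cork +5 (np.float64(217.86332586698637), np.float64(221.9332307240976)) (np.float64(216.76430081637136), np.float64(220.8213088757537))
```

View pics/s9z.png

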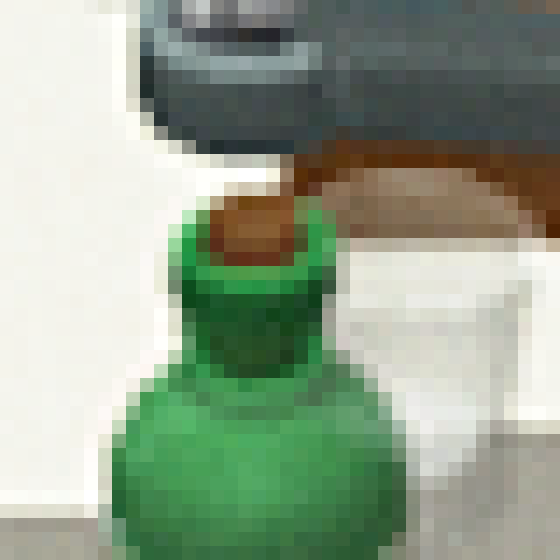

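View pics/s9y.png

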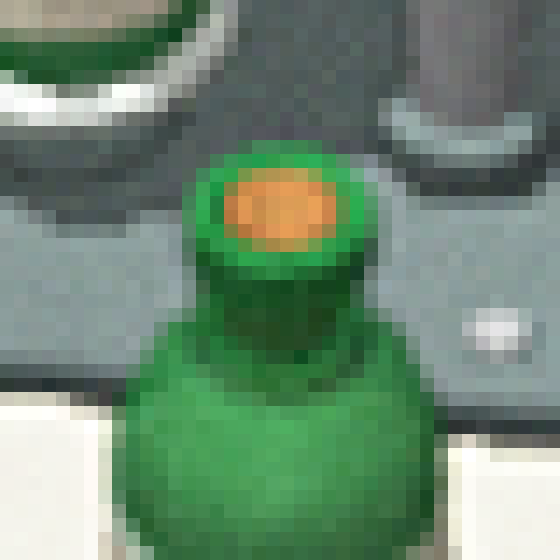

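```bash
python3 -m creep '[{"translation":[0,0,9.5],"turn":0,"claw":0.0},{"translation":[0,0,9.5],"turn":0,"claw":0.0}]' 60
python3 -m creep '[{"translation":[0,0,32],"turn":0,"claw":0.0},{"translation":[0,0,15],"turn":0,"claw":0.0},{"translation":[0,0,-9.5],"turn":0,"claw":0.0},{"translation":[0,0,-9.5],"turn":0,"claw":0.0}]' 60
python3 - <<'E'
from h import *
s=camera('side');t=camera('top');cv2.imwrite('pics/side10.png',s);cv2.imwrite('pics/top10.png',t)
cv2.imwrite('pics/s10z.png',cv2.resize(s[205:245,212:252],None,fx=14,fy=14,interpolation=0))
for r in range(215,230): print(r,s[r,228:233].mean(0).round(0), end=' | ')
E
```

```text
time_s: 13.22
tool_pos: [485.2, -116.0, 262.0]
tcp_rot: [0.693, 0.721, -0.001, -0.001]
wrist_force: [-0.0, -0.5, -2.7]
gripper_width: 19.4
time_s: 13.72
tool_pos: [487.7, -116.0, 275.5]
tcp_rot: [0.693, 0.721, 0.001, 0.002]
wrist_force: [0.6, 0.3, -3.1]
gripper_width: 19.5
215 [55. 54. 41.] | 216 [153. 171. 173.] | 217 [212. 224. 231.] | 218 [206. 219. 222.] | 219 [132. 179. 144.] | 220 [ 43. 100. 111.] | 221 [ 47.  84. 135.] | 222 [ 48.  86. 135.] | 223 [ 37.  68. 114.] | 224 [ 72. 153.  76.] | 225 [ 68. 142.  41.] | 226 [41. 83. 28.] | 227 [37. 76. 25.] | 228 [36. 75. 30.] | 229 [37. 76. 38.] |
```

View pics/s10z.png

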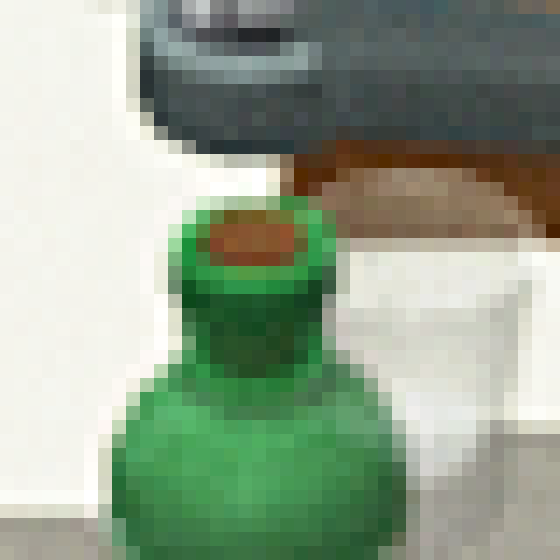

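```bash
python3 -m creep '[{"translation":[0,0,11],"turn":0,"claw":0.0},{"translation":[0,0,11],"turn":0,"claw":0.0}]' 60
python3 -m creep '[{"translation":[0,0,32],"turn":0,"claw":0.0},{"translation":[0,0,15],"turn":0,"claw":0.0},{"translation":[0,0,-11],"turn":0,"claw":0.0},{"translation":[0,0,-11],"turn":0,"claw":0.0}]' 60
python3 - <<'E'
from h import *
s=camera('side');t=camera('top');cv2.imwrite('pics/side11.png',s);cv2.imwrite('pics/top11.png',t)
cv2.imwrite('pics/s11z.png',cv2.resize(s[205:245,212:252],None,fx=14,fy=14,interpolation=0))
for r in range(215,230): print(r,s[r,228:233].mean(0).round(0), end=' | ')
E
```

```text
time_s: 14.08
tool_pos: [485.0, -116.0, 260.3]
tcp_rot: [0.693, 0.721, -0.001, -0.002]
wrist_force: [0.4, 1.0, -3.3]
gripper_width: 19.4
time_s: 14.58
tool_pos: [487.8, -115.9, 275.6]
tcp_rot: [0.693, 0.721, 0.001, 0.002]
wrist_force: [1.2, 0.1, -4.7]
gripper_width: 19.2
215 [56. 54. 44.] | 216 [156. 172. 174.] | 217 [212. 224. 232.] | 218 [204. 215. 223.] | 219 [138. 200. 130.] | 220 [ 57. 128.  88.] | 221 [ 44.  84. 135.] | 222 [ 46.  84. 137.] | 223 [ 44.  79. 132.] | 224 [ 76. 156.  89.] | 225 [ 69. 142.  39.] | 226 [40. 83. 27.] | 227 [37. 77. 25.] | 228 [36. 74. 31.] | 229 [40. 75. 38.] |
```

View pics/s11z.png

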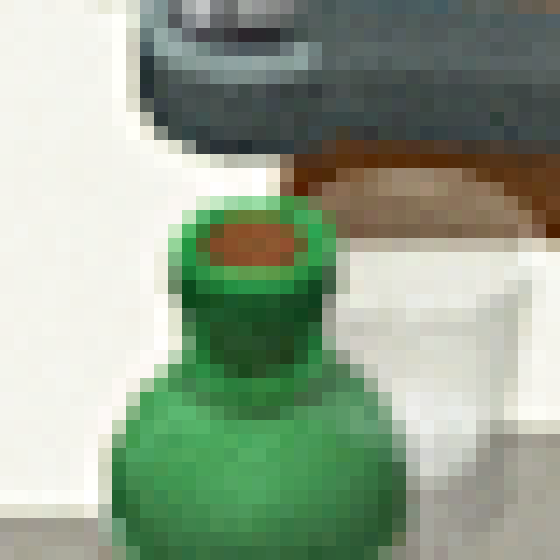

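```bash
python3 -m creep '[{"translation":[0,0,11.5],"turn":0,"claw":0.0},{"translation":[0,0,11.5],"turn":0,"claw":0.0}]' 60
python3 -m creep '[{"translation":[0,0,32],"turn":0,"claw":0.0},{"translation":[0,0,15],"turn":0,"claw":0.0},{"translation":[0,0,-11.5],"turn":0,"claw":0.0},{"translation":[0,0,-11.5],"turn":0,"claw":0.0}]' 60
python3 - <<'E'
from h import *
s=camera('side');t=camera('top');cv2.imwrite('pics/side12.png',s);cv2.imwrite('pics/top12.png',t)
S=[cv2.imread(f'pics/side{i}.png').astype(float) for i in (10,11,12)]
for r in range(217,228): print(r,*[x[r,228:233].mean(0).round(0) for x in S])
c0=cv2.cvtColor(cv2.imread('pics/side12.png'),cv2.COLOR_BGR2RGB)
crop(s,200,150,290,320,3.5,'s12')
E
```

```text
time_s: 14.92
tool_pos: [484.9, -116.0, 259.7]
tcp_rot: [0.693, 0.721, -0.001, -0.002]
wrist_force: [-0.1, 0.1, -4.1]
gripper_width: 19.9
time_s: 15.42
tool_pos: [487.8, -116.0, 275.7]
tcp_rot: [0.693, 0.721, 0.001, 0.002]
wrist_force: [0.9, -0.1, -4.7]
gripper_width: 19.4
217 [212. 224. 231.] [212. 224. 232.] [212. 224. 232.]
218 [206. 219. 222.] [204. 215. 223.] [203. 216. 222.]
219 [132. 179. 144.] [138. 200. 130.] [140. 199. 134.]
220 [ 43. 100. 111.] [ 57. 128.  88.] [ 54. 127.  54.]
221 [ 47.  84. 135.] [ 44.  84. 135.] [ 43.  80. 116.]
222 [ 48.  86. 135.] [ 46.  84. 137.] [ 48.  86. 139.]
223 [ 37.  68. 114.] [ 44.  79. 132.] [ 45.  81. 135.]
224 [ 72. 153.  76.] [ 76. 156.  89.] [ 76. 156.  91.]
225 [ 68. 142.  41.] [ 69. 142.  39.] [ 66. 141.  37.]
226 [41. 83. 28.] [40. 83. 27.] [40. 83. 25.]
227 [37. 76. 25.] [37. 77. 25.] [38. 77. 26.]
```

View pics/s12.png

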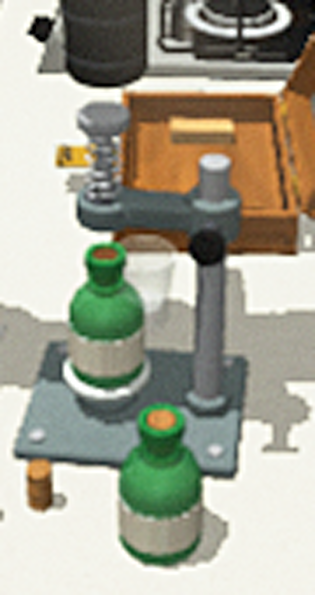

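```bash
python3 -m creep '[{"translation":[0,0,-20],"turn":0,"claw":0.0},{"translation":[40,8,-25],"turn":0,"claw":0.0},{"translation":[95,20,-25],"turn":0,"claw":0.0},{"translation":[150,33,-25],"turn":0,"claw":0.0},{"translation":[200,45,-25],"turn":0,"claw":0.0}]' 60
python3 - <<'E'
from h import *
s=camera('side');cv2.imwrite('pics/side13.png',s);crop(s,180,100,340,270,3.5,'s13')
rel([549.5,129.2,200],2.2);s,_=st();print(s['wrist_force'],s['ft_torque'])
E
```

```text
time_s: 16.15
tool_pos: [523.1, 87.2, 297.3]
tcp_rot: [0.693, 0.721, -0.0, -0.0]
wrist_force: [0.9, -0.5, -2.8]
gripper_width: 19.7
shift [31.3 28.  98.3] dist 106.9
tool y az 2.73 turn 0.5301998828957579
[ 0.9656696   7.34577651 -1.92875652] [ 0.73559004 -0.29013279  0.12290308]
```

View pics/s13.png

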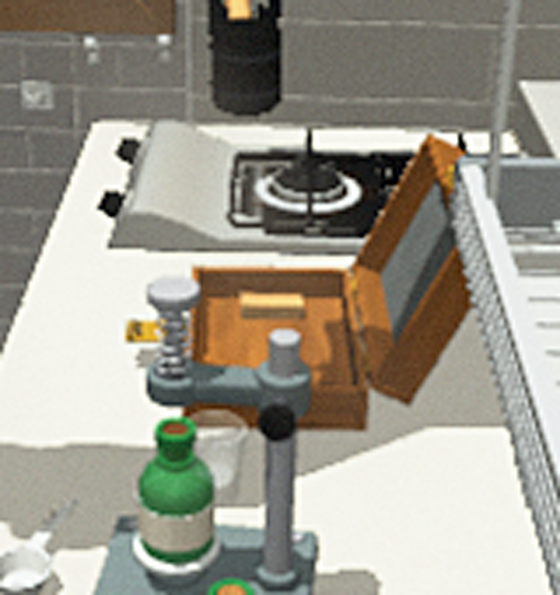

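```bash
python3 -m creep '[{"translation":[15,12,20],"turn":0,"claw":0.0},{"translation":[29,25,50],"turn":0,"claw":0.0},{"translation":[29,25,95],"turn":0,"claw":0.0},{"translation":[29,25,110],"turn":0,"claw":0.0},{"translation":[29,25,110],"turn":0,"claw":0.0}]' 60
python3 - <<'E'
from h import *
rel([549.5,129.2,60],2.2);rel([549.5,129.2,22],2.2)
E
```

```text
time_s: 16.82
tool_pos: [546.7, 115.0, 187.4]
tcp_rot: [0.693, 0.721, -0.001, -0.001]
wrist_force: [0.3, 0.1, -2.6]
gripper_width: 19.5
shift [ 14.1   3.6 127.4] dist 128.2
tool y az 2.2 turn 0.0033207592935724506
shift [ 14.1   3.7 165.4] dist 166.0
tool y az 2.2 turn 0.0033207592935724506
```

```bash
python3 -m creep '[{"translation":[10,3,30],"turn":0,"claw":0.0},{"translation":[14,3.5,75],"turn":0,"claw":0.0},{"translation":[14,3.5,110],"turn":0,"claw":0.0},{"translation":[14,3.5,127],"turn":0,"claw":0.0},{"translation":[14,3.5,127],"turn":0,"claw":0.0}]' 60
python3 - <<'E'
from h import *
rel([549.5,129.2,22],2.2)
s=camera('side');crop(s,200,110,320,230,5,'s14')
E
```

```text
time_s: 17.45
tool_pos: [550.8, 129.5, 61.5]
tcp_rot: [0.693, 0.72, 0.0, 0.0]
wrist_force: [-0.4, 0.3, -2.5]
gripper_width: 19.3
shift [-0.3 -1.3 39.5] dist 39.5
tool y az 2.19 turn -0.014757246367224752
```

View pics/s14.png

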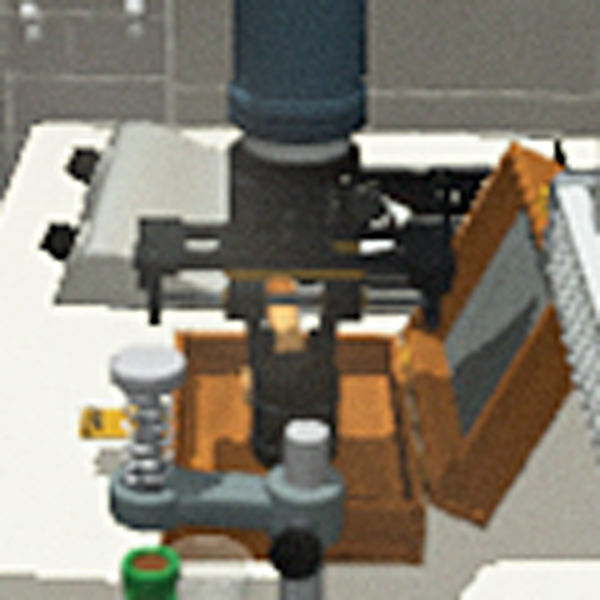

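```bash
python3 -m creep '[{"translation":[0,-1.3,10],"turn":0,"claw":0.0},{"translation":[0,-1.3,20],"turn":0,"claw":0.0},{"translation":[0,-1.3,30],"turn":0,"claw":0.0},{"translation":[0,-1.3,36],"turn":0,"claw":0.0},{"translation":[0,-1.3,38],"turn":0,"claw":0.0}]' 60
python3 -m creep '[{"translation":[0,0,1],"turn":0,"claw":0.0},{"translation":[0,0,1],"turn":0,"claw":0.0}]' 60
```

```text
time_s: 18.12
tool_pos: [548.8, 129.6, 22.5]
tcp_rot: [0.693, 0.721, -0.0, -0.0]
wrist_force: [-0.5, 0.2, -4.4]
gripper_width: 19.3
time_s: 18.38
tool_pos: [549.2, 129.6, 22.2]
tcp_rot: [0.693, 0.721, 0.0, 0.0]
wrist_force: [-0.7, 0.0, -3.6]
gripper_width: 19.4
```

```bash
python3 -m creep '[{"translation":[0,0,1],"turn":0,"claw":0.0},{"translation":[0,0,1],"turn":0,"claw":0.0}]' 60
python3 -m creep '[{"translation":[0,0,0.5],"turn":0,"claw":0.0},{"translation":[0,0,0.5],"turn":0,"claw":0.0}]' 60
```

```text
time_s: 18.62
tool_pos: [549.3, 129.8, 21.3]
tcp_rot: [0.693, 0.721, 0.0, 0.0]
wrist_force: [-0.5, -0.3, -1.2]
gripper_width: 19.3
time_s: 18.88
tool_pos: [549.4, 129.9, 21.0]
tcp_rot: [0.693, 0.721, 0.0, 0.0]
wrist_force: [-1.3, 0.2, 3.7]
gripper_width: 19.3
```

Seated on the floor. Release gently and rise.

```bash
python3 -m creep '[{"translation":[0,0,0],"turn":0,"claw":0.3},{"translation":[0,0,0],"turn":0,"claw":0.45},{"translation":[0,0,0],"turn":0,"claw":0.5},{"translation":[0,0,0],"turn":0,"claw":0.5}]' 20
python3 -m creep '[{"translation":[0,0,-15],"turn":0,"claw":0.5},{"translation":[0,0,-40],"turn":0,"claw":0.5},{"translation":[0,0,-90],"turn":0,"claw":0.5},{"translation":[0,0,-150],"turn":0,"claw":0.5},{"translation":[0,-20,-210],"turn":0,"claw":0.5}]'
python3 -m creep '[{"translation":[-30,-30,-30],"turn":0,"claw":0.5},{"translation":[-70,-80,-40],"turn":0,"claw":0.5},{"translation":[-100,-120,-40],"turn":0,"claw":0.5},{"translation":[-110,-130,-40],"turn":0,"claw":0.5},{"translation":[-110,-130,-40],"turn":0,"claw":0.5}]'
python3 - <<'E'
from h import *
s=camera('side');t=camera('top');cv2.imwrite('pics/side15.png',s);cv2.imwrite('pics/top15.png',t)
crop(s,180,120,330,330,2.8,'s15');crop(t,140,120,380,280,3.3,'t15')
cv2.imwrite('pics/s15z.png',cv2.resize(s[205:245,212:252],None,fx=14,fy=14,interpolation=0))
for r in range(217,228): print(r,s[r,228:233].mean(0).round(0))
E
```

```text
time_s: 19.38
tool_pos: [548.9, 129.5, 20.4]
tcp_rot: [0.693, 0.721, -0.0, -0.0]
wrist_force: [0.2, -0.4, -0.4]
gripper_width: 43.9
time_s: 20.0
tool_pos: [529.8, 128.9, 232.7]
tcp_rot: [0.694, 0.72, 0.001, 0.0]
wrist_force: [0.8, -0.2, 0.6]
gripper_width: 44.5
time_s: 20.62
tool_pos: [403.1, 13.0, 270.4]
tcp_rot: [0.694, 0.72, -0.0, 0.001]
wrist_force: [0.1, 0.4, -0.3]
gripper_width: 44.1
217 [127. 142. 151.]
218 [125. 140. 146.]
219 [101. 170.  87.]
220 [ 59. 129.  60.]
221 [ 43.  80. 116.]
222 [ 48.  86. 141.]
223 [ 46.  82. 134.]
224 [ 75. 158.  90.]
225 [ 65. 140.  38.]
226 [40. 84. 28.]
227 [39. 78. 26.]
```

View pics/s15.png

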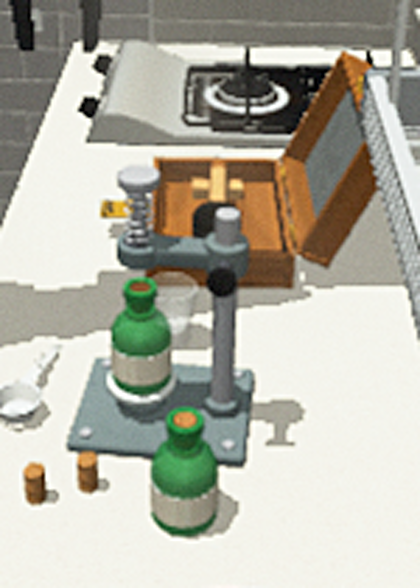

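View pics/t15.png

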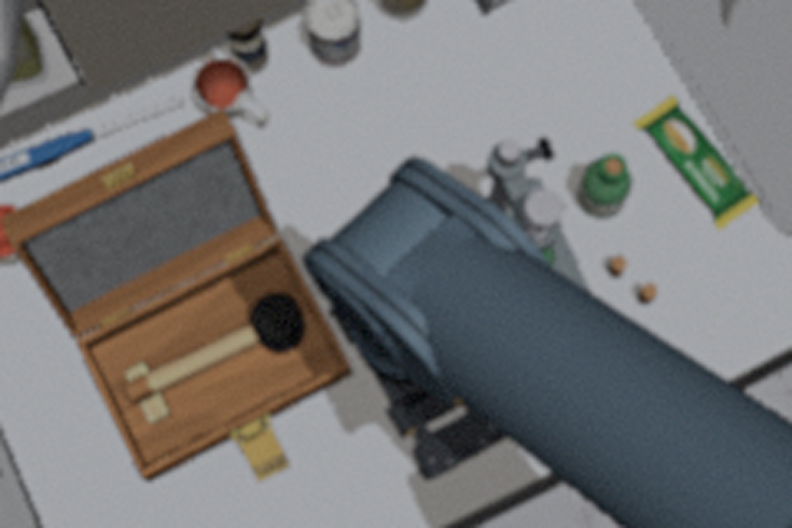

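View pics/s15z.png

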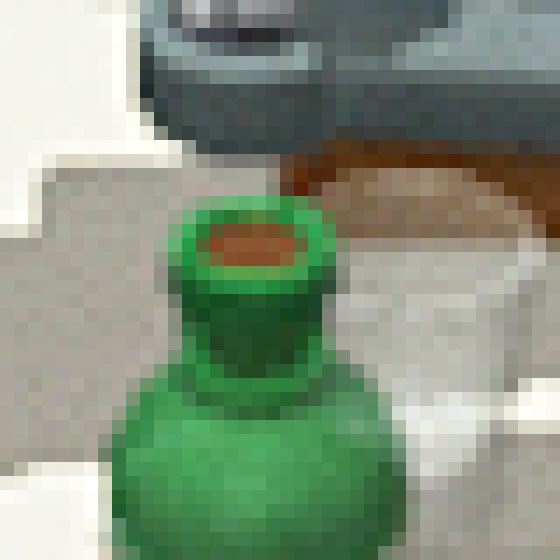

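```bash
python3 -c "
from workcell import arm
print(arm.read_state()['qvel']);print(arm.sign_off())"
```

```text
[-0.01859305  0.01994063  0.00205308 -0.00974062  0.0011737  -0.00362923
  0.00213058]
the job is handed in; nothing more can be done
None
```

The green bottle is corked, the mallet is back in the open case, and I handed the job in at about 21 s of the 58 s allowed. I pressed the latch and the lid sprang open. I then lifted out the mallet and drove the cork with five blows at about 0.25 m/s, each ending a little deeper than the last. The mallet went back the way it was found, with its head on the floor and its handle on the block.

**Last pictures:** the lid is open, the mallet lies in the case and the gripper is empty and clear. The glass, finished bottle and packet look undisturbed by eye; I did not measure them again.

**Cork height:** the checks did not fully agree. The front edge of the cork reads flush, the back edge reads about 0.5 to 1 mm low, and the depths I commanded suggest up to 0.5 mm proud. The camera resolves about 2.7 mm per pixel here, so I judge it flush to within about 1 mm.

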